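Fold the angle rule and put it away in its case

ROBOT

A 6-joint arm with a two-finger parallel gripper is mounted at the origin on the work surface. World frame = base frame: x ahead of the robot, y to its left, z up, the work surface at z = 0. Lengths are in mm, angles in rad, forces in N, time in s.
With the tool pointing down it reaches from about 325 to 775 mm from the base axis. Payload 5.5 kg.
Tool frame: the origin (TCP) lies midway between the tips of the shut fingers; the grasp point (between the pads) lies 19 mm behind it (grasp_offset is the distance from the TCP to the grasp point, in mm); z points along the fingers, y is the line along which they close (so a half turn about z gives the same grasp; the last joint's range is limited). The gripper opens to 88 mm and grips with 3 to 60 N. Pads are 20 mm wide; open, the fingers measure 115 mm over their backs; the gripper's body (75 mm by 178 mm) begins 61 mm behind the grasp point.
Start: joints at [1.233, 0.091, 1.231, -0, 1.82, -0.057], TCP at [166.279, 576.513, 222.631] pointing down, gripper open.
Joint ranges: [-2.87, 2.87], [-0.86, 2.18], [0.17, 2.46], [-1.51, 4.65], [0.06, 2.69], [-2.65, 2.65]. Speed limits (rad/s): [2.57, 2.57, 3.01, 3.14, 3.14, 3.14].

INTERFACE

Orientations are given as a rotation vector (axis times angle).
In Python, from station import read_state, snapshot, get_calibration, hand_in, trace, grasp_offset gives the robot as it stands. The module is installed in compiled form; this text tells all that it offers.
- The arm moves only by the shell command python3 -m crank 'ROWS' [FORCE]. ROWS is JSON, one flat list of numbers, 7 for each row, row after row: the turn, a rotation vector about the world's x, y, z in rad, then the shift along the world's x, y, z in cm, then the opening, from 0 (shut) to 1 (fully open). A call has 1 to 10 rows; each row is the pose to reach, as a shift and turn from the pose commanded when the call began; what a row does not reach only later rows make up. A row lasts 1/8 s, in which the tool goes at most 62.5 mm and 10.7 degrees, less where a joint would pass 70% of its speed; a pose out of reach is approached as far as the arm can. A call with a gripper value outside its range is refused whole. The fingers move at their own pace and stop on an object; FORCE is the grip in N (left out, the last holds). Time passes only in rows, so rows that repeat a pose let the fingers close. It gives the time, the measured TCP pose, the force, the opening and the grip force at its end, in the units of the state.
- read_state(): the state, without advancing time (a new reading comes with each control period).
- snapshot(name): name is "side" or "top" or "wrist"; returns (picture, depth): 400x640x3 uint8, red, green, blue; 400x640 float32, mm along the optical axis (not along the pixel's ray), 0 where there is no reading.
- get_calibration(name): a dict with "camera_matrix" (3x3 intrinsics, pixels), "k1" (the pictures are not rectified: a ray, as slopes to the right and down, at radius r is drawn at 1 + k1 r^2 times it, then the intrinsics apply), "R" (3x3) and "t" (3): a world point X has camera coordinates R X + t. Camera axes: x right, y down, z forward; pixel columns grow to the right and rows downward; lengths in mm; the calibration is good to about 2 mm. A picture is of the moment at which its call begins: read the wrist's pose just before it. get_calibration takes no time and is no camera call; for the wrist camera it gives the pose at the moment of the call.
- hand_in(): hands the job in; it is judged then, once.
Trained networks look in the newest picture that a camera, given by its name, has taken for a name from the list of things; names that differ only in an ending like _2 or _b are one class to them, and where a whole thing is asked for, a point or a joint stands for the part that bears it (a point fixed in the world has none). Each returns a list of dicts, best first, with "conf" (0 to 1); they miss things now and then, are a little off and sometimes report something else, mostly with a low value. They report only what shows in the picture. A call takes as long as a camera call. They do not tell look-alikes from the thing itself.
- trace(name, camera): "pixels" (400x640 bool, what is visible of it) and "extent" ([centre column, centre row, width, height] in pixels, round what is visible of it).
The state is a dict: "clock": time; "joint_pos": joint angles; "qd": joint speeds; "effort": joint torques, N m; "tool_pos": TCP position; "orientation": TCP orientation; "ft_force": force on the tool from outside, world axes, zero at the start; "torque": the same for the moment, N m; "gripper_width": finger opening in mm; "grasp_force": force on a finger pad.
Only numpy, scipy, OpenCV 4.12 (cv2) and the standard library are available. Lean on these libraries where they do the work, as an engineer would, in place of code of your own. Each camera call takes 0.05 s, during which the arm holds its last target. There are 200 camera calls.

TASK

Fold the open angle rule fully shut where it lies on the green mat, then lay it flat, all the way down, in the slot of its sloping case. Finally close the case's orange lid completely, and leave the other things on the table where they are.

Things in the scene. Friction and masses are not known exactly. Their poses are not given: they have to be found in the camera images.
- rule: Loose folding angle rule, flat on a green mat (2 mm thick), 0.22 kg: yellow and aluminium leaf on a black disc hinge; folded 200 x 40 x 18 mm. Body = yellow leaf. Origin: underside, middle of the folded rule (between the leaves when folded). x along the yellow leaf from the hinge (axis x -80 mm, y 0) to its free end (x +100 mm); the leaf fills y -20 to -0.5 mm, z normal to the flat face.
- rule_hinge (a point): Hinge axis of the rule, mid-thickness (9 mm above the underside). The disc is 40 mm across and 20 mm high; the axis is normal to the flat face. Each leaf is 19.5 mm wide, 18 mm thick and ends 180 mm from this axis; folded, they lie side by side.
- leaf (a joint): Angle of the aluminium leaf about the disc hinge, rad: 0 = folded shut beside the yellow leaf (then at y +0.5 to +20 mm of the rule's frame); grows counter-clockwise from above. Light friction (0.01 N m), stays where left. The leaf can be pushed round by its outer side near its end while the yellow leaf stays roughly in place; read it again afterwards.
- leaf_end (a point): Middle of the free end face of the aluminium leaf, 180 mm from the hinge axis, 9 mm above the mat when the rule lies flat.
- case: The rule's black case, fixed on a 68 mm high wooden block, sloping 25 degrees: open top faces up and towards the robot. Outer 106 (x) x 226 (y) x 30 (z) mm. Origin: centre of the underside; y level along its length, x away from the robot and up the slope, z normal to its floor. Floor top at z 6 mm; walls 5 mm thick, up to z 30 mm.
- slot (a point): Centre of the case's inner floor (case z 6 mm); axes as the case. Four grey blocks, 18 mm high, leave a slot along y, 48 mm wide (x +-24 mm), 216 mm long, where the folded rule lies flat, underside on the floor, either end first. Between the blocks (y +-32 mm) the space is free over x +-48 mm as room for fingers.
- lid (a joint): Angle of the case's orange lid, rad: 0 = shut on the walls, 2.5 = thrown fully back. Hinged on the case's upper far edge, opens up and away from the robot. Stiff hinge (0.1 N m, 1 to 2 N at the free edge): stays where left; push it from behind over its arc and all the way down.
- lid_hinge (a point): Middle of the lid's hinge axis, in the case's frame at x +53, y 0, z 30.5 mm; the axis runs along the case's y. The lid is 106 x 226 mm and 6 mm thick; shut, its underside lies in the plane of this axis.
- lid_edge (a point): Middle of the lid's free edge on its outer face (the top one when shut), 106 mm from the hinge axis; a white tab 50 mm wide sticks out 11 mm farther here.
- tape: Bystander, loose: blue roll of masking tape lying flat, 90 mm across, 24 mm high. Leave it where it is.
- brush: Bystander, loose: a paint brush lying flat near the middle of the table, between the rule's and the case's places. Leave it where it is.
- paint_jar: Bystander, loose: paint jar with a red cap, 60 mm across, 75 mm high. Leave it where it is.
- water_cup: Bystander, loose: white cup, 80 mm across, 90 mm high. Leave it where it is.
- eraser: Bystander, loose: white eraser, 55 x 25 x 14 mm. Leave it where it is.
- driver: Bystander, loose: screwdriver lying on the left side of the table. Leave it where it is.
- glue: Bystander, loose: glue bottle with an orange cap, 52 mm across, 140 mm high. Leave it where it is.
Things that resemble listed ones, but are neither listed nor needed, are in the scene too. What is shaped like the rule but blue or pink is not meant.

How it is judged (in metres and radians):
On the way, in this order (a step that is already met when the one before it is completed fails the run):
1. the rule is folded shut while it is still outside its case (value of joint leaf below 0.07 rad and distance between rule and case above 0.1 m), for 0.2 s.
2. the folded rule lies flat in the slot of the case (value of joint leaf below 0.07 rad and x of rule in the frame of case between -0.008 and 0.008 m and y of rule in the frame of case between -0.014 and 0.014 m and z of rule in the frame of case between 0.003 and 0.0095 m and angle between the x axis of rule and the y axis of case, either way round below 0.08 rad and angle between the z axis of rule and the z axis of case, either way round below 0.06 rad), for 0.2 s.
3. the lid is shut (value of joint lid below 0.06 rad), for 0.2 s.
At the end, for the whole second after the job is handed in: Rule folded (under 0.07 rad), at rest flat on the slot floor: origin within 8 mm across and 14 mm along of the case middle, at most 3.5 mm above the floor, flat within 0.06 rad, along the slot within 0.08 rad either way round; lid shut within 0.06 rad; bystanders moved under 40 mm (all of step 2 and value of joint lid below 0.06 rad and linear speed of rule below 0.02 m/s); the robot touches nothing.
It fails at once if a bystander is moved by more than 40 mm (distance of any of tape, brush, paint_jar, water_cup, eraser, driver, glue from where it was at the start of the episode above 0.04 m).
It also fails if it takes over 72 s, if anything falls off the work surface, if the arm or the gripper's body presses on something with over 40 N, if the wrist force passes 120 N, or if a joint passes its speed limit or range.

## Working session

There is one attempt and no reset: what is moved stays moved. The work goes in short steps, Python scripts to look and compute and a shell command to move; the robot and the scene stay as the last step left them, time stands still between calls to the robot, and variables do not carry over. Pictures are saved under pics/ and viewed, at most 10 in all, crops included, and the job is handed in when it is done.

```bash
mkdir -p pics
cat > h.py <<'E'
import numpy as np, cv2
from station import *
from scipy.spatial.transform import Rotation as Ro
def cal(n):
    c=get_calibration(n); return np.array(c["camera_matrix"]),c["k1"],np.array(c["R"]),np.array(c["t"])
def cloud(n,depth,c=None):
    K,k1,R,t=c or cal(n); h,w=depth.shape
    u,v=np.meshgrid(np.arange(w),np.arange(h))
    p=np.stack([u,v],-1).reshape(-1,1,2).astype(float)
    q=cv2.undistortPoints(p,K,np.array([k1,0,0,0,0.])).reshape(h,w,2)
    X=np.dstack([q*depth[...,None],depth])
    return (X-t)@R   # R^T (X-t)
def save(n,img,s=1):
    cv2.imwrite(n,cv2.resize(img[...,::-1],None,fx=s,fy=s))
E
python3 - <<'E'
from h import *
for n in ("top","side"):
    im,d=snapshot(n); np.savez(f"{n}.npz",im=im,d=d); save(f"pics/{n}.png",im)
    P=cloud(n,d)
    for k in ("rule","leaf","case","lid","brush","tape"):
        for r in trace(k,n)[:3]:
            m=r["pixels"]&(d>0); print(n,k,round(r["conf"],2),np.round(r["extent"]),np.round(np.median(P[m],0)))
print(read_state()); print(grasp_offset)
E
```

```text
top rule 0.73 [393. 282.  31.  44.] [ 224. -322.   17.]
top rule 0.67 [267. 249.  31.  41.] [384. 193.  18.]
top rule 0.6 [451. 257.  28.  42.] [ 306. -566.   17.]
top leaf 0.69 [455. 260.  19.  37.] [ 286. -589.   17.]
top leaf 0.68 [396. 282.  24.  32.] [ 222. -333.   17.]
top leaf 0.44 [361. 190.  25.  27.] [ 598. -221.   19.]
top case 0.58 [260. 172.  59.  49.] [680. 182. 124.]
top lid 0.57 [258. 162.  62.  23.] [711. 175. 192.]
top brush 0.85 [311. 229.  20.  46.] [481.  -4.  18.]
top brush 0.35 [421. 193.   8.  17.] [ 578. -468.   13.]
top tape 0.67 [309. 172.  18.  19.] [700. -10.  21.]
side rule 0.94 [241. 325.  66.  62.] [ 220. -331.   18.]
side rule 0.91 [317. 387.  40.  26.] [ 359. -547.   18.]
side rule 0.82 [264. 185.  44.  36.] [384. 182.  17.]
side leaf 0.94 [238. 330.  57.  51.] [ 216. -345.   17.]
side leaf 0.62 [262. 180.  31.  24.] [399. 211.  18.]
side leaf 0.6 [366. 260.  50.  30.] [ 603. -231.   18.]
side case 0.75 [343. 141.  52.  77.] [676. 169. 122.]
side lid 0.83 [357. 130.  26.  58.] [708. 158. 192.]
side lid 0.55 [345. 266.  94.  54.] [ 547. -216.   19.]
side brush 0.72 [298. 219.  62.  28.] [477. -16.  17.]
side tape 0.78 [370. 206.  26.  24.] [698. -12.  18.]
{'clock': 0.7, 'joint_pos': array([ 1.23328618e+00,  9.10402364e-02,  1.23067740e+00,  1.80216188e-05,
        1.81981795e+00, -5.67219416e-02]), 'qd': array([-5.39390791e-05,  3.72497596e-04, -2.27058497e-04,  2.21466529e-03,
        1.57002180e-03, -1.21188134e-04]), 'effort': array([ 1.03973232e-04, -4.46042991e+01, -4.06405091e+01,  6.97113457e-02,
        1.93406566e-02, -6.24933637e-05]), 'tool_pos': array([166.2798817 , 576.51007297, 222.67978886]), 'orientation': array([-4.39605840e-01, -3.11067737e+00, -9.32768654e-05]), 'ft_force': array([-1.02457541, -0.12759726, -0.87881544]), 'torque': array([0.01667764, 0.0141029 , 0.00967852]), 'grasp_force': 0.0, 'gripper_width': 87.76324671740149}
18.700000000000003
```

View pics/top.png

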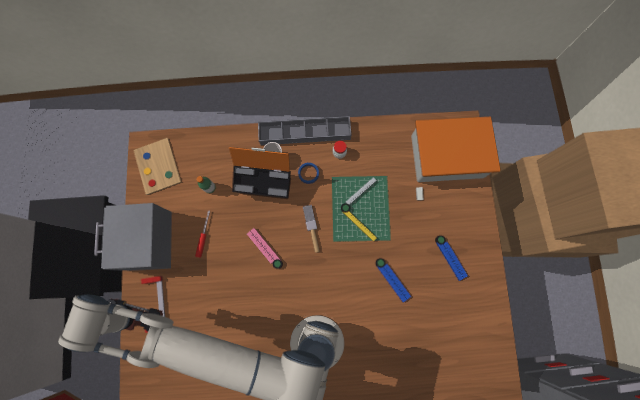

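View pics/side.png

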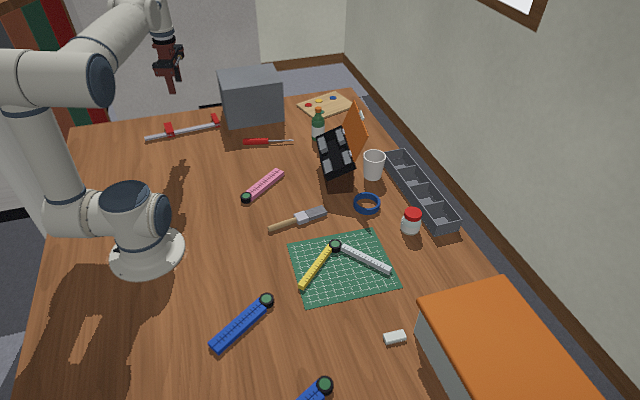

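The top view shows the open yellow/aluminium rule on the mat: hinge at (346,208), yellow end (376,239), aluminium end (376,180). The look-alikes are pink (265,248), blue (393,280) and blue (451,257). I choose the one on the green mat. The case is at (262,180) with its lid at (260,158), open past upright. The side view shows the rule hinge at (335,245) and the case at (338,155).

Run:
```python
from h import *
tiles=[]
for n,b in (("top",(325,168,400,248)),("side",(280,225,410,310))):
    z=np.load(n+".npz"); im,d=z["im"],z["d"]; P=cloud(n,d)
    x0,y0,x1,y1=b; tiles.append(cv2.resize(im[y0:y1,x0:x1],(400,400*(y1-y0)//(x1-x0)),interpolation=cv2.INTER_CUBIC))
    hsv=cv2.cvtColor(im,cv2.COLOR_RGB2HSV)
    box=np.zeros(d.shape,bool); box[y0:y1,x0:x1]=1
    hi=box&(P[...,2]>11)&(P[...,2]<35)&(P[...,0]>380)
    Y=hi&(hsv[...,0]>18)&(hsv[...,0]<34)&(hsv[...,1]>120)
    A=hi&(hsv[...,1]<60)&(hsv[...,2]>90)
    D=hi&(hsv[...,2]<70)
    for nm,m in (("Y",Y),("A",A),("D",D)):
        q=P[m]; c=q.mean(0); u=np.linalg.svd(q[:,:2]-c[:2],full_matrices=False)[2][0]; s=(q[:,:2]-c[:2])@u
        print(n,nm,m.sum(),np.round(c),"ends",np.round(c[:2]+u*s.min()),np.round(c[:2]+u*s.max()))
    # lid orange and case
    O=(hsv[...,0]>4)&(hsv[...,0]<20)&(hsv[...,1]>140)&(P[...,2]>110)&(P[...,0]>600)&(P[...,1]>0)&(P[...,1]<350)
    q=P[O]; c=np.median(q,0); u,s,v=np.linalg.svd(q-c,full_matrices=False); print(n,"lid",O.sum(),np.round(c),np.round(v[2],3),np.round(v[0],3),np.round(np.percentile(q,[2,98],axis=0)))
    m=trace("case",n)[0]["pixels"]&~O&(P[...,2]>70); q=P[m]; c=np.median(q,0)
    print(n,"case",np.round(c),np.round(np.percentile(q,[2,98],axis=0)))
h=max(t.shape[0] for t in tiles)
save("pics/crop.png",np.hstack([np.pad(t,((0,h-t.shape[0]),(0,0),(0,0))) for t in tiles]))
```

```text
top Y 195 [ 455. -208.   19.] ends [ 522. -146.] [ 394. -263.]
top A 164 [ 603. -222.   19.] ends [ 652. -286.] [ 553. -157.]
top D 38 [ 538. -155.   21.] ends [ 621. -265.] [ 523. -134.]
top lid 1046 [710. 175. 192.] [-0.918  0.169  0.359] [-0.182 -0.983 -0.003] [[678.  67. 141.]
 [743. 282. 238.]]
top case [651. 186.  97.] [[587.  75.  75.]
 [725. 296. 238.]]
side Y 359 [ 453. -216.   19.] ends [ 522. -154.] [ 395. -268.]
side A 431 [ 621. -220.   19.] ends [ 775. -214.] [ 526. -224.]
side D 62 [ 533. -161.   20.] ends [ 528. -136.] [ 536. -175.]
side lid 870 [708. 156. 192.] [ 0.92  -0.166 -0.355] [-0.175 -0.985  0.005] [[676.  60. 140.]
 [741. 277. 236.]]
side case [651. 177.  98.] [[586.  66.  77.]
 [727. 294. 241.]]
```

View pics/crop.png

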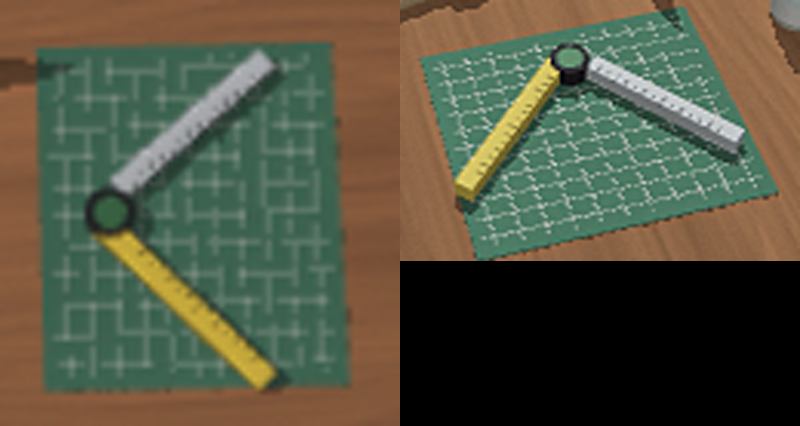

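The crop confirms the choice: yellow and aluminium leaves on a black disc, on the mat, about 88° open. I'll move over it, with the fingers shut to use as a pusher.

```bash
python3 -m crank '[0,0,-0.06,5.9,-2,1,0, 0,0,-0.12,11.1,-5.6,2,0, 0,0,-0.18,15.8,-9.6,3,0, 0,0,-0.24,20.7,-13.2,4,0, 0,0,-0.3,25.1,-17.4,5,0, 0,0,-0.36,29.1,-21.9,5,0, 0,0,-0.42,32.6,-26.9,5,0, 0,0,-0.48,35.5,-32.2,5,0, 0,0,-0.54,37.9,-37.8,5,0, 0,0,-0.6,39.7,-43.6,5,0]' 30
python3 -m crank '[0,0,0,0.5,-6,0,0, 0,0,0,0.5,-12,0,0, 0,0,0,0,-18,0,0, 0,0,0,-1,-24,0,0, 0,0,0,-2,-30,0,0, 0,0,0,-3,-34,0,0, 0,0,0,-3,-34,0,0, 0,0,0,-3,-34,0,0]'
python3 - <<'E'
from h import *
c=cal("wrist"); im,d=snapshot("wrist"); np.savez("w1.npz",im=im,d=d); save("pics/w1.png",im)
P=cloud("wrist",d,c); print(read_state()["tool_pos"],np.round(-c[2].T@c[3]),np.round(c[2][2],2))
print(np.round(P[200,320]),np.round(P[50,100]),np.round(P[350,600]))
for k in ("rule","leaf"):
    for r in trace(k,"wrist")[:3]: print(k,r["conf"],np.round(r["extent"]))
E
```

```text
clock: 2.05
tool_pos: [563.9, 138.6, 272.4]
orientation: [-1.342, -2.84, 0.0]
ft_force: [0.2, -0.9, 0.3]
gripper_width: 0.3
grasp_force: 0.0
clock: 3.05
tool_pos: [533.4, -199.0, 272.7]
orientation: [-1.339, -2.842, -0.001]
ft_force: [-0.3, 1.6, -0.7]
gripper_width: 0.3
grasp_force: 0.0
[ 533.58322391 -198.50905633  272.76827303] [ 481. -137.  434.] [ 0.19 -0.23 -0.96]
[ 568. -245.    2.] [ 207. -271.   -1.] [ 576. -137.  374.]
rule 0.94 [286. 191. 147. 137.]
rule 0.94 [ 63. 250. 126.  51.]
rule 0.59 [ 93.  91. 151.  52.]
leaf 0.84 [ 79. 100. 116.  19.]
leaf 0.65 [ 50. 256.  96.  34.]
leaf 0.55 [350. 204.  25. 107.]
```

View pics/w1.png

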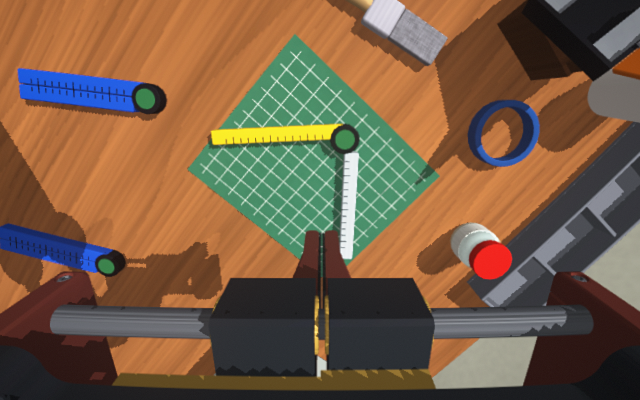

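The wrist view shows the hinge at (345,138), the yellow end at (212,137) and the aluminium end at (346,257). I'll measure from this view.

```bash
cat >> h.py <<'E'
def rule(c,im,d,box=None):
    P=cloud("wrist",d,c); hsv=cv2.cvtColor(im,cv2.COLOR_RGB2HSV)
    ok=(P[...,2]>14)&(P[...,2]<27)&(d>0)
    if box: ok&=(P[...,0]>box[0])&(P[...,0]<box[1])&(P[...,1]>box[2])&(P[...,1]<box[3])
    Y=ok&(hsv[...,0]>20)&(hsv[...,0]<34)&(hsv[...,1]>130)
    A=ok&(hsv[...,1]<60)&(hsv[...,2]>120)
    G=ok&(hsv[...,0]>40)&(hsv[...,0]<90)&(hsv[...,1]>60)&(P[...,2]>18)
    for n,m in (("Y",Y),("A",A),("disc",G)):
        k,l,st,_=cv2.connectedComponentsWithStats(m.astype(np.uint8)); 
        if k<2: print(n,"none"); continue
        i=1+st[1:,4].argmax(); m=l==i
        (cx,cy),(w,h),a=cv2.minAreaRect(P[m][:,:2].astype(np.float32))
        q=P[m][:,:2]; v=np.linalg.svd(q-q.mean(0),full_matrices=False)[2][0]; s=(q-q.mean(0))@v
        print(n,m.sum(),"c",np.round([cx,cy],1),"z",round(float(np.median(P[m][:,2])),1),"wh",np.round([w,h]),"yaw",round(float(np.degrees(np.arctan2(v[1],v[0]))),1),"ends",np.round(q.mean(0)+v*s.min()),np.round(q.mean(0)+v*s.max()))
E
python3 - <<'E'
from h import *
z=np.load("w1.npz"); rule(cal("wrist"),z["im"],z["d"],(370,720,-340,-110))
print(trace("brush","wrist")[0]["extent"])
E
```

```text
Y 1763 c [ 461.4 -206.3] z 19.7 wh [176.  20.] yaw -137.4 ends [ 526. -146.] [ 396. -265.]
A 1438 c [ 604.5 -223.2] z 19.6 wh [ 20. 162.] yaw -51.7 ends [ 554. -160.] [ 655. -287.]
disc 337 c [ 535.6 -152.5] z 21.9 wh [26. 27.] yaw -65.5 ends [ 530. -140.] [ 541. -165.]
[397.1, 31.6, 98.0, 63.3]
```

```bash
python3 -m crank '[0,0,0,6,-1.7,0,0, 0,0,0,12,-3.4,-1,0, 0,0,0,13.8,-3.8,-6,0, 0,0,0,13.8,-3.8,-12,0, 0,0,0,13.8,-3.8,-18,0, 0,0,0,13.8,-3.8,-23,0, 0,0,0,13.8,-3.8,-26.4,0, 0,0,0,13.8,-3.8,-26.4,0]'
python3 - <<'E'
import numpy as np
H=np.array([536,-152.5]);S=np.array([671.4,-237])
for i,th in enumerate(np.r_[85,78,70,62,54,46,38,30,22,14,6]):
    p=np.radians(-137.4+th); d=np.array([np.cos(p),np.sin(p)]);n=np.array([-d[1],d[0]])
    print(th,np.round((H+150*d+33*n-S)/10,1),round(np.radians(th-85),2))
E
```

```text
clock: 4.25
tool_pos: [670.7, -235.9, 6.2]
orientation: [-1.336, -2.84, 0.0]
ft_force: [0.0, 0.2, -0.0]
gripper_width: 0.4
grasp_force: 0.0
85 [-1.8 -1.4] 0.0
78 [-3.1 -2.8] -0.12
70 [-4.7 -4.1] -0.26
62 [-6.6 -5.2] -0.4
54 [-8.5 -6.1] -0.54
46 [-10.6  -6.6] -0.68
38 [-12.7  -6.9] -0.82
30 [-14.9  -6.9] -0.96
22 [-17.   -6.5] -1.1
14 [-19.   -5.9] -1.24
6 [-21.  -5.] -1.38
```

```bash
python3 -m crank '[0,0,0,-1.8,-1.4,0.2,0, 0,0,-0.12,-3.1,-2.8,0.2,0, 0,0,-0.26,-4.7,-4.1,0.2,0, 0,0,-0.4,-6.6,-5.2,0.2,0, 0,0,-0.54,-8.5,-6.1,0.2,0, 0,0,-0.68,-10.6,-6.6,0.2,0, 0,0,-0.82,-12.7,-6.9,0.2,0, 0,0,-0.96,-14.9,-6.9,0.2,0, 0,0,-1.1,-17,-6.5,0.2,0, 0,0,-1.24,-19,-5.9,0.2,0]'
python3 -m crank '[0,0,-0.07,-1,0.4,0,0, 0,0,-0.14,-2,0.9,0,0, 0,0,-0.14,-2,0.9,0,0, 0,0,-0.14,-0.5,-2,1,0, 0,0,-0.14,2,0,7,0, 0,0,-0.14,4,3,12,0.5, 0,0,-0.14,6,5,16,1, 0,0,-0.14,6,5,16,1]'
python3 - <<'E'
from h import *
c=cal("wrist"); im,d=snapshot("wrist"); save("pics/w2.png",im)
print(read_state()["tool_pos"],read_state()["orientation"])
rule(c,im,d,(350,720,-380,-90))
E
```

```text
clock: 5.5
tool_pos: [481.4, -296.0, 11.4]
orientation: [2.743, 1.529, 0.001]
ft_force: [0.2, -0.2, 0.3]
gripper_width: 0.5
grasp_force: 0.2
clock: 6.5
tool_pos: [544.8, -245.4, 176.2]
orientation: [2.832, 1.344, 0.009]
ft_force: [0.2, -0.1, -0.6]
gripper_width: 27.0
grasp_force: 0.0
[ 543.13119847 -245.92698968  172.96744389] [2.83613152 1.34305393 0.00404895]
Y 2607 c [ 461.  -208.2] z 19.4 wh [175.  22.] yaw -137.7 ends [ 525. -149.] [ 396. -266.]
A 2149 c [ 480.4 -234.5] z 19.4 wh [159.  20.] yaw -131.0 ends [ 532. -174.] [ 428. -294.]
disc 583 c [ 535.  -153.2] z 21.9 wh [26. 27.] yaw -109.1 ends [ 540. -140.] [ 531. -166.]
```

View pics/w2.png

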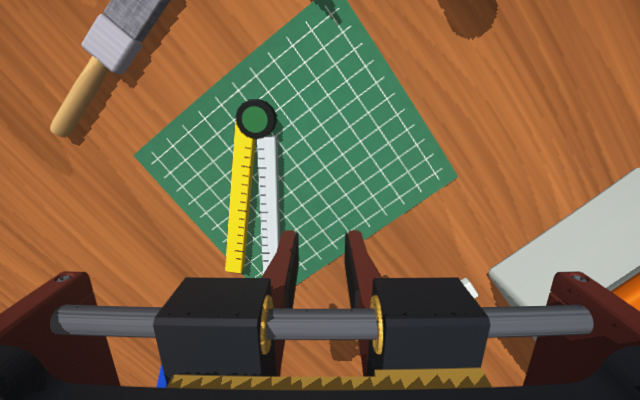

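The rule is nearly shut (6.7°), with the hinge at (256,118). I'll straddle it and squeeze it shut.

```bash
python3 -m crank '[0,0,-0.06,-3,1.8,-3,1, 0,0,-0.12,-6.2,3.6,-6,1, 0,0,-0.12,-6.2,3.6,-11,1, 0,0,-0.12,-6.2,3.6,-14.5,1, 0,0,-0.12,-6.2,3.6,-16.5,1, 0,0,-0.12,-6.2,3.6,-16.5,1, 0,0,-0.12,-6.2,3.6,-16.5,0.5, 0,0,-0.12,-6.2,3.6,-16.5,0.35, 0,0,-0.12,-6.2,3.6,-16.5,0.3, 0,0,-0.12,-6.2,3.6,-16.5,0.3]' 25
python3 -m crank '[0,0,0,0,0,0,0.2, 0,0,0,0,0,0,0.2, 0,0,0,0,0,0,0.2, 0,0,0,0,0,0,0.2]' 40
python3 - <<'E'
from h import *
c=cal("wrist"); im,d=snapshot("wrist")
print(read_state()["tool_pos"],read_state()["orientation"])
rule(c,im,d,(350,720,-380,-90))
# case, from the first overview pictures
for n in("top","side"):
    z=np.load(n+".npz"); P=cloud(n,z["d"]); hsv=cv2.cvtColor(z["im"],cv2.COLOR_RGB2HSV)
    b=(P[...,2]>70)&(P[...,2]<150)&(P[...,0]>560)&(P[...,0]<740)&(P[...,1]>30)&(P[...,1]<320)&(hsv[...,2]<60)
    (cx,cy),wh,a=cv2.minAreaRect(P[b][:,:2].astype(np.float32)); print(n,b.sum(),cx,cy,wh,a)
E
```

```text
clock: 7.8
tool_pos: [479.4, -210.6, 5.7]
orientation: [2.917, 1.166, 0.0]
ft_force: [-0.3, 0.3, -0.5]
gripper_width: 50.9
grasp_force: 0.5
clock: 8.3
tool_pos: [479.3, -210.5, 5.7]
orientation: [-2.917, -1.166, 0.0]
ft_force: [-1.2, 0.4, 1.9]
gripper_width: 39.2
grasp_force: 39.6
[ 479.28661364 -210.44910417    5.73933843] [-2.91698178e+00 -1.16643816e+00 -5.25389644e-05]
Y 6390 c [ 488.8 -186.9] z 19.5 wh [112.  21.] yaw -133.7 ends [ 528. -146.] [ 450. -228.]
A 5855 c [ 498.2 -206.7] z 19.5 wh [96. 19.] yaw -134.6 ends [ 532. -173.] [ 465. -241.]
disc 2757 c [ 537.1 -153. ] z 21.9 wh [26. 26.] yaw -53.3 ends [ 529. -142.] [ 545. -164.]
top 983 643.2963256835938 186.61712646484375 (227.29261779785156, 99.35115814208984) 80.21612548828125
side 947 642.6630249023438 182.2691650390625 (233.2988739013672, 104.158935546875) 82.50114440917969
```

The rule is folded and gripped. Next I'll work out the carry turn.

```bash
python3 - <<'E'
from h import *
yw=np.radians(79.7); y=np.array([np.cos(yw),np.sin(yw),0])
print(np.round((Ro.from_rotvec(-np.radians(25)*y)*Ro.from_euler("z",36.1,degrees=True)).as_rotvec(),3))
E
python3 -m crank '[0,0,0,0,0,4,0.2, 0,0,0,0,0,10,0.2, 0,0,0,0,0,16,0.2, 0,0,0.16,1,5,20,0.2, 0,0,0.32,3,11,21,0.2, 0,0,0.48,5,17,21,0.2, 0,0,0.63,7,23,21,0.2, 0,0,0.63,7,23,21,0.2]'
```

```text
[-0.211 -0.39   0.62 ]
clock: 9.35
tool_pos: [549.6, 23.4, 214.4]
orientation: [-2.404, -2.02, 0.001]
ft_force: [-0.2, -0.8, -3.1]
gripper_width: 39.6
grasp_force: 39.6
```

```bash
python3 -m crank '[-0.026,-0.143,0,1.5,5.5,0,0.2, -0.052,-0.286,0,3,11,0,0.2, -0.078,-0.429,0,5,16.5,0,0.2, -0.078,-0.429,0,5,16.5,0,0.2, -0.078,-0.429,0,5,16.5,0,0.2, -0.078,-0.429,0,5,16.5,0,0.2]'
python3 - <<'E'
from h import *
s=read_state(); c=cal("wrist"); im,d=snapshot("wrist"); np.savez("w3.npz",im=im,d=d,R=c[2],t=c[3]); save("pics/w3.png",im)
print(s["tool_pos"],s["orientation"],s["gripper_width"])
E
```

```text
clock: 10.1
tool_pos: [599.8, 182.4, 215.7]
orientation: [2.137, 1.778, 0.393]
ft_force: [0.2, 0.7, -1.1]
gripper_width: 39.2
grasp_force: 39.6
[599.78016514 182.40988141 215.72301914] [2.137219   1.77780706 0.39301816] 39.200837404921614
```

View pics/w3.png

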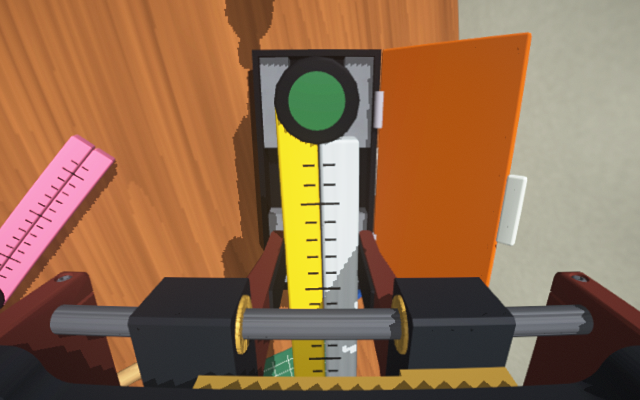

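The rule is held centred over the case, hinge end at (317,100). The case rim's far corners show at (253,52) and (380,52). I'll fit the case frame from the depth.

Run:
```python
from h import *
z=np.load("w3.npz"); im,d=z["im"],z["d"]; K,k1,_,_=cal("wrist"); P=cloud("wrist",d,(K,k1,z["R"],z["t"])); hsv=cv2.cvtColor(im,cv2.COLOR_RGB2HSV)
s=read_state(); T=Ro.from_rotvec(s["orientation"]).as_matrix(); print("tool y,z",np.round(T[:,1],3),np.round(T[:,2],3))
yw=np.radians(79.7); O=np.array([655,175,92.]); r=np.radians(25)
Y=np.array([np.cos(yw),np.sin(yw),0]); h=np.array([Y[1],-Y[0],0]); X=h*np.cos(r)+[0,0,np.sin(r)]; Z=np.cross(X,Y)
C=np.array([X,Y,Z]); Q=(P-O)@C.T
V,U=np.mgrid[:400,:640]
def st(n,m):
    q=Q[m]; print(n,m.sum(),"med",np.round(np.median(q,0),1),"p2",np.round(np.percentile(q,3,axis=0),1),"p98",np.round(np.percentile(q,97,axis=0),1))
blk=(V>35)&(V<230)&(U>235)&(U<400)&(d>0)&(hsv[...,0]<255)
rim=blk&(abs(Q[...,2]-30)<6)&(hsv[...,2]<75)
st("rim",rim); st("rim far",rim&(Q[...,1]>100)); st("rim left",rim&(Q[...,0]<-40)); st("rim right",rim&(Q[...,0]>40))
gb=blk&(abs(Q[...,2]-24)<5)&(hsv[...,2]>100)&(hsv[...,1]<70); st("blocks",gb)
st("blkL",gb&(Q[...,0]<0)); st("blkR",gb&(Q[...,0]>0))
# fits
def line(m,ax):
    q=Q[m]; 
m=rim&(Q[...,0]<-40); q=Q[m]; print("left yaw slope",np.polyfit(q[:,1],q[:,0],1),"z slope vs y",np.polyfit(q[:,1],q[:,2],1))
q=Q[gb|rim]; A=np.c_[q[:,:2],np.ones(len(q))]
q=Q[gb]; A=np.c_[q[:,:2],np.ones(len(q))]; print("block plane",np.round(np.linalg.lstsq(A,q[:,2],rcond=None)[0],3))
lid=(hsv[...,0]<20)&(hsv[...,1]>150)&(U>375)&(V<270)&(U<530)&(Q[...,2]>30); st("lid",lid); q=Q[lid]; A=np.c_[q[:,0],np.ones(len(q))];p=np.polyfit(q[:,0],q[:,2],1); print("lid deg",180-np.degrees(np.arctan(p[0])),"x at z30.5",(30.5-p[1])/p[0])
# rule in tool frame
W=(P-s["tool_pos"])@T
for n,m in (("yel",(hsv[...,0]>20)&(hsv[...,0]<34)&(hsv[...,1]>130)&(abs(W[...,2])<40)&(V<230)),("alu",(hsv[...,1]<60)&(hsv[...,2]>120)&(abs(W[...,2])<30)&(V<230)),("disc",(hsv[...,0]>40)&(hsv[...,0]<90)&(hsv[...,1]>60)&(abs(W[...,2])<40)&(V<230))):
    q=W[m]; print(n,m.sum(),np.round(np.median(q,0),1),np.round(np.percentile(q,2,axis=0),1),np.round(np.percentile(q,98,axis=0),1),"slopes y,z/x",np.round(np.polyfit(q[:,0],q[:,1],1)[0],3),np.round(np.polyfit(q[:,0],q[:,2],1)[0],3))
```

```text
tool y,z [ 0.891 -0.165  0.422] [ 0.415 -0.077 -0.907]
rim 2673 med [-21.2  81.3  26.1] p2 [-54.8 -30.8  24.5] p98 [ 49.9 119.6  27.5]
rim far 1068 med [ -4.8 116.7  26.1] p2 [-54.1 102.1  24.5] p98 [ 49.2 119.8  27.6]
rim left 1180 med [-52.3  55.7  26.1] p2 [-55.  -31.9  24.5] p98 [-44.3 118.9  27.4]
rim right 865 med [47.7 44.7 26.1] p2 [ 43.6 -33.6  24.6] p98 [ 50.3 118.4  27.5]
blocks 2532 med [-32.7  77.   20.2] p2 [-49.4 -33.4  19.2] p98 [ 43.2 108.8  22. ]
blkL 1307 med [-43.1  78.8  20.2] p2 [-49.8 -35.4  19.2] p98 [-32.3 108.9  21.5]
blkR 1225 med [37.6 74.4 20.3] p2 [ 25.8 -30.8  19.2] p98 [ 47.8 108.8  26.7]
left yaw slope [ 1.15444697e-02 -5.25646517e+01] z slope vs y [7.46980552e-04 2.60584624e+01]
block plane [ 6.000e-03 -1.000e-03  2.052e+01]
lid 29805 med [96.6 46.7 71.6] p2 [ 57.1 -49.8  33.3] p98 [125.6 116.1  99.2]
lid deg 146.6461661203157 x at z30.5 33.305326162402054
yel 3669 [ 43.5 -12.2 -13.6] [ 18.  -21.2 -15. ] [ 69.5  -1.9 -11.8] slopes y,z/x -0.095 -0.001
alu 3777 [ 39.5  10.4 -13.6] [  5.7  -0.4 -14.9] [ 63.8 133.1  29.5] slopes y,z/x -1.181 -0.394
disc 2727 [ 81.9  -2.7 -16.2] [ 69.7 -14.4 -17.5] [ 93.2   9.2 -14.8] slopes y,z/x 0.002 0.006
```

```bash
python3 -m crank '[0.014,-0.003,-0.03,0.5,0.2,-2,0.2, 0.014,-0.003,-0.03,2,0.1,-5,0.2, 0.014,-0.003,-0.03,3.5,0.1,-8.2,0.2, 0.014,-0.003,-0.03,3.5,0.1,-8.2,0.2, 0.014,-0.003,-0.03,3.5,0.1,-8.2,0.2, 0.014,-0.003,-0.03,3.5,0.1,-8.2,0.2]'
cat > fit.py <<'E'
from h import *
s=read_state(); c=cal("wrist"); im,d=snapshot("wrist"); P=cloud("wrist",d,c); hsv=cv2.cvtColor(im,cv2.COLOR_RGB2HSV)
T=Ro.from_rotvec(s["orientation"]).as_matrix()
yw=np.radians(79.7); O=np.array([655,175,92.]); r=np.radians(25)
Y=np.array([np.cos(yw),np.sin(yw),0]); h=np.array([Y[1],-Y[0],0]); X=h*np.cos(r)+[0,0,np.sin(r)]; Z=np.cross(X,Y)
C=np.array([X,Y,Z]); Q=(P-O)@C.T
V,U=np.mgrid[:400,:640]
print("tcp",s["tool_pos"],"in Q",np.round(C@(s["tool_pos"]-O),1))
E
python3 - <<'E'
from fit import *
save("pics/w4.png",im)
b=(d>0)&(V<300)
rim=b&(abs(Q[...,2]-26)<4)&(hsv[...,2]<75)&(Q[...,1]>-20)&(Q[...,1]<130)&(abs(Q[...,0])<70)
for n,m in (("L",rim&(Q[...,0]<-47)),("R",rim&(Q[...,0]>43)),("far",rim&(Q[...,1]>113))):
    q=Q[m]; print(n,m.sum(),np.round(np.percentile(q,[2,50,98],axis=0),1).tolist()) if m.sum() else 0
ok=b&(Q[...,2]>45)&(abs(Q[...,0]+2)<30)
for n,m in (("Y",ok&(hsv[...,0]>20)&(hsv[...,0]<34)&(hsv[...,1]>130)),("A",ok&(hsv[...,1]<60)&(hsv[...,2]>100)),("D",ok&(hsv[...,0]>40)&(hsv[...,0]<90)&(hsv[...,1]>60))):
    q=Q[m]; print(n,m.sum(),np.round(np.percentile(q,[2,50,98],axis=0),1).tolist())
    for lo in (10,20,30,40,50,60): 
        t=q[abs(q[:,1]-lo)<2.5]
        if len(t)>20 and n!="D": print("  y",lo,np.round(np.percentile(t[:,0],[3,97]),1))
E
```

```text
clock: 10.9
tool_pos: [635.0, 185.5, 136.3]
orientation: [2.166, 1.746, 0.408]
ft_force: [0.1, -0.6, -1.4]
gripper_width: 39.2
grasp_force: 39.6
tcp [634.99848442 185.47184081 136.33315228] in Q [-0.8  6.7 49.3]
L 2185 [[-55.0, -16.0, 22.5], [-52.0, 60.7, 26.0], [-49.5, 118.6, 27.5]]
R 1755 [[45.1, -16.7, 22.6], [47.2, 53.4, 26.1], [50.3, 119.0, 27.5]]
far 1978 [[-53.5, 114.0, 22.8], [-2.5, 117.4, 26.1], [48.9, 120.0, 27.6]]
Y 6172 [[-20.2, -16.8, 61.1], [-11.2, 32.8, 63.0], [-1.2, 74.6, 64.3]]
  y 10 [-19.8  -1.5]
  y 20 [-20.   -1.1]
  y 30 [-19.8  -1.7]
  y 40 [-20.   -0.9]
  y 50 [-19.7  -1.5]
  y 60 [-19.7  -1.2]
A 5800 [[0.2, -17.5, 61.4], [9.9, 31.6, 63.1], [18.9, 69.5, 64.4]]
  y 10 [ 0.5 18.2]
  y 20 [ 0.4 18.5]
  y 30 [ 0.4 18.5]
  y 40 [ 0.6 18.6]
  y 50 [ 0.4 18.5]
  y 60 [ 0.7 19. ]
D 2730 [[-12.3, 76.3, 64.3], [-0.4, 88.4, 65.6], [11.3, 100.0, 67.0]]
```

View pics/w4.png

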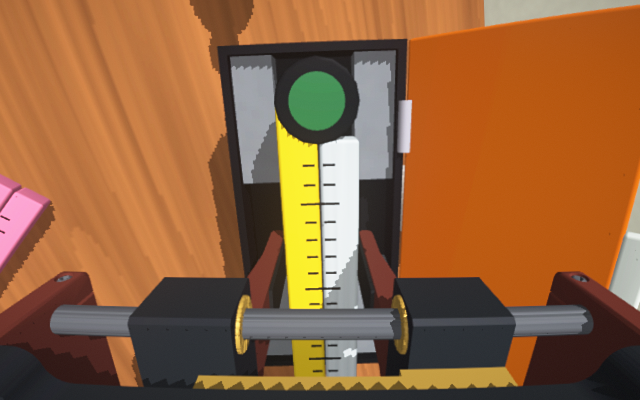

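The rule is parallel to the slot and about 2 mm off centre each way. I'll correct that and lower it.

```bash
python3 -m crank '[0,0,0,-0.2,-0.1,-0.1,0.2, 0,0,0,0.4,-0.2,-1.4,0.2, 0,0,0,1,-0.3,-2.5,0.2, 0,0,0,1.3,-0.4,-3.3,0.2, 0,0,0,1.3,-0.4,-3.3,0.2, 0,0,0,1.3,-0.4,-3.3,0.2, 0,0,0,1.3,-0.4,-3.3,0.2]'
python3 - <<'E'
from fit import *
print(s["ft_force"],"tool y,z in case",np.round(C@T[:,1],3),np.round(C@T[:,2],3))
b=(d>0)&(V<300)&(abs(Q[...,0]+2)<30)&(Q[...,2]>10)
for n,m in (("Y",b&(hsv[...,0]>20)&(hsv[...,0]<34)&(hsv[...,1]>130)),("D",b&(hsv[...,0]>40)&(hsv[...,0]<90)&(hsv[...,1]>60))):
    print(n,np.round(np.percentile(Q[m],[2,50,98],axis=0),1).tolist())
E
```

```text
clock: 11.82
tool_pos: [647.5, 181.7, 101.4]
orientation: [2.166, 1.747, 0.405]
ft_force: [0.3, -0.1, -1.8]
gripper_width: 39.3
grasp_force: 39.6
tcp [647.50620721 181.67611133 101.36312425] in Q [-3.8  5.2 12.1]
[ 0.28872186 -0.05224559 -1.76147319] tool y,z in case [ 0.999 -0.034  0.001] [ 0.001  0.001 -1.   ]
Y [[-23.3, -18.1, 23.9], [-14.2, 31.4, 25.8], [-4.2, 73.0, 27.2]]
D [[-15.4, 74.9, 27.0], [-3.5, 86.9, 28.4], [8.3, 98.5, 29.7]]
```

```bash
python3 -m crank '[0,0,0,0.15,0,-0.1,0.2, 0,0,0,0.25,-0.05,-0.3,0.2, 0,0,0,0.35,-0.05,-0.45,0.2, 0,0,0,0.35,-0.05,-0.45,0.2, 0,0,0,0.35,-0.05,-0.45,0.2]'
python3 - <<'E'
from fit import *
print(s["ft_force"])
b=(d>0)&(V<300)&(abs(Q[...,0]+2)<30)&(Q[...,2]>10)
for n,m in (("Y",b&(hsv[...,0]>20)&(hsv[...,0]<34)&(hsv[...,1]>130)),("D",b&(hsv[...,0]>40)&(hsv[...,0]<90)&(hsv[...,1]>60))):
    print(n,np.round(np.percentile(Q[m],[2,50,98],axis=0),1).tolist())
E
```

```text
clock: 12.5
tool_pos: [650.5, 181.0, 96.4]
orientation: [2.167, 1.748, 0.403]
ft_force: [-6.2, -0.6, 2.6]
gripper_width: 39.6
grasp_force: 39.7
tcp [650.54098885 180.96348936  96.40614511] in Q [-3.1  5.1  6.3]
[-6.24407787 -0.58309381  2.62536075]
Y [[-22.5, -18.4, 18.3], [-13.5, 31.3, 20.1], [-3.5, 72.8, 21.4]]
D [[-14.6, 74.8, 21.3], [-2.7, 86.8, 22.6], [9.0, 98.4, 23.9]]
```

The rule is on the floor (measured underside 2.1 against floor 2.1). Release and retreat along the case normal.

```bash
python3 -m crank '[0,0,0,0,0,0,0.52, 0,0,0,0,0,0,0.58, 0,0,0,0,0,0,0.58, 0,0,0,-0.4,0.1,0.9,0.58, 0,0,0,-1.7,0.3,3.6,0.58, 0,0,0,-3.3,0.6,7.2,0.58, 0,0,0,-5,0.9,10.9,0.58, 0,0,0,-6,0.9,13,0.5, 0,0,0,-6,0.9,13,0.3, 0,0,0,-6,0.9,13,0]'
python3 - <<'E'
from fit import *
save("pics/w5.png",im)
b=(d>0)&(V<390)&(abs(Q[...,0]+2)<30)&(Q[...,2]>10)&(Q[...,2]<40)
for n,m in (("Y",b&(hsv[...,0]>20)&(hsv[...,0]<34)&(hsv[...,1]>130)),("A",b&(hsv[...,1]<60)&(hsv[...,2]>120)&(abs(Q[...,0]-8)<9)),("D",b&(hsv[...,0]>40)&(hsv[...,0]<90)&(hsv[...,1]>60))):
    q=Q[m];print(n,np.round(np.percentile(q,[2,50,98],axis=0),1).tolist(),np.polyfit(q[:,1],q[:,0],1)[0],np.polyfit(q[:,1],q[:,2],1)[0])
lid=(hsv[...,0]<20)&(hsv[...,1]>150)&(Q[...,2]>35)&(Q[...,0]>45)&(d>0); q=Q[lid]; print("lid",lid.sum(),np.round(np.percentile(q,[2,50,98],axis=0),1).tolist())
E
```

```text
clock: 13.8
tool_pos: [590.6, 189.9, 225.0]
orientation: [2.167, 1.748, 0.402]
ft_force: [-0.3, 0.4, -0.1]
gripper_width: 27.3
grasp_force: 0.0
tcp [590.63772418 189.93784652 225.04171838] in Q [ -3.6   3.2 148.5]
Y [[-22.3, -88.0, 18.2], [-13.1, -0.5, 20.0], [-3.4, 70.7, 21.5]] -0.008288282699429468 0.00045303446388092163
A [[-0.6, -88.7, 18.7], [8.0, -2.9, 20.1], [16.6, 65.6, 21.5]] 0.0009734657537907584 -0.00010744139605923974
D [[-14.9, 74.8, 21.1], [-3.0, 86.6, 22.7], [8.7, 98.3, 24.2]] -0.0073431117013933195 -0.0029992327950302787
lid 28187 [[61.4, -69.3, 36.9], [97.2, 35.6, 74.7], [126.5, 117.3, 246.1]]
```

View pics/w5.png

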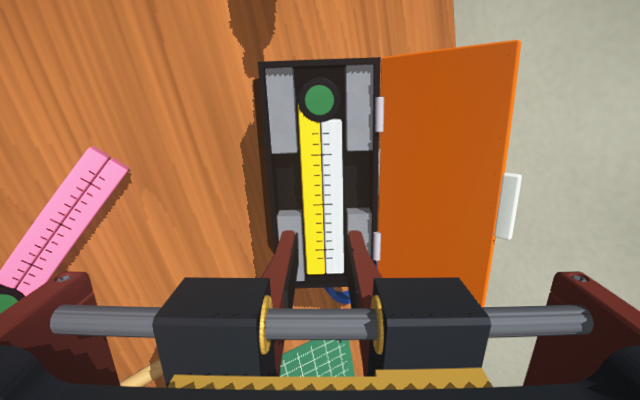

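The rule sits flat and central in the slot: disc at (319,100), leaves parallel to the blocks. The lid is still open at the right.

```bash
python3 - <<'E'
from station import *; import numpy as np
s=read_state(); print(np.round(s["joint_pos"],2),s["tool_pos"],s["clock"])
H=np.array([675,91.8,137.5]);h=np.array([.984,-.179,0])
for th in (136,125,115,105,95,85,75,65,55,45,35,25,15,8,0):
    e=np.radians(205-th); u=np.array([np.cos(e),np.sin(e)]); m=np.array([np.sin(e),-np.cos(e)])
    c=(85*u+6*m) if e>np.pi/2 else np.array([106*u[0]+6*m[0],85*u[1]])
    p=H+h*(c[0]+10)+[0,0,c[1]]; print(th,np.round(p), np.round((p-[748,79,216])/10,1))
E
python3 -m crank '[0.02,0.11,0,0.8,-2.5,1.5,0, 0.04,0.21,0,1.5,-5,3,0, 0.06,0.32,0,2.2,-7.5,4.5,0, 0.078,0.43,0,3,-10,5,0, 0.078,0.43,0,3,-10,5,0, 0.078,0.43,0,3,-10,5,0]'
```

```text
[ 0.38 -0.19  1.56 -0.23  1.41  0.59] [590.55758804 189.79162192 224.27514352] 13.85
136 [728.  82. 217.] [-2.   0.3  0.1]
125 [709.  86. 221.] [-3.9  0.7  0.5]
115 [691.  89. 222.] [-5.7  1.   0.6]
105 [676.  92. 222.] [-7.2  1.3  0.6]
95 [662.  94. 219.] [-8.6  1.5  0.3]
85 [648.  97. 214.] [-10.    1.8  -0.2]
75 [636.  99. 206.] [-11.2   2.   -1. ]
65 [625. 101. 197.] [-12.3   2.2  -1.9]
55 [615. 103. 185.] [-13.3   2.4  -3.1]
45 [608. 104. 172.] [-14.    2.5  -4.4]
35 [603. 105. 158.] [-14.5   2.6  -5.8]
25 [601. 105. 144.] [-14.7   2.6  -7.2]
15 [601. 105. 129.] [-14.7   2.6  -8.7]
8 [603. 105. 118.] [-14.5   2.6  -9.8]
0 [607. 104. 107.] [-14.1   2.5 -10.9]
clock: 14.6
tool_pos: [620.8, 90.2, 274.4]
orientation: [-2.444, -1.971, 0.002]
ft_force: [-0.1, 0.3, 0.3]
gripper_width: 0.7
grasp_force: 0.0
```

```bash
python3 -m crank '[0,0,0.18,0,-0.5,0,0, 0,0,0.36,1,-1,0,0, 0,0,0.54,2.5,-1.1,0,0, 0,0,0.72,4.5,-1.1,0,0, 0,0,0.9,6.5,-1.1,0,0, 0,0,1.08,8.5,-1.1,0,0, 0,0,1.26,10.5,-1.1,0,0, 0,0,1.44,12.7,-1.1,0,0, 0,0,1.6,12.7,-1.1,0,0, 0,0,1.6,12.7,-1.1,0,0]'
python3 -m crank '[0,0,0,0,0,-2,0, 0,0,0,0,0,-4,0, 0,0,0,0,0,-6,0, 0,0,0,0,0,-6,0, 0,0,0,0,0,-6,0]'
```

```text
clock: 15.85
tool_pos: [747.2, 80.7, 276.6]
orientation: [0.288, 3.128, -0.001]
ft_force: [0.1, -0.4, 0.2]
gripper_width: 0.4
grasp_force: 0.0
clock: 16.48
tool_pos: [747.6, 79.6, 217.9]
orientation: [0.29, 3.126, -0.0]
ft_force: [0.2, 0.4, 0.2]
gripper_width: 0.3
grasp_force: 0.0
```

```bash
python3 -m crank '[0,0,0,-1.5,0.3,0,0, 0,0,0,-3.9,0.7,0.5,0, 0,0,0,-5.7,1,0.6,0, 0,0,0,-7.2,1.3,0.6,0, 0,0,0,-8.6,1.5,0.3,0, 0,0,0,-10,1.8,-0.2,0, 0,0,0,-11.2,2,-1,0, 0,0,0,-12.3,2.2,-1.9,0, 0,0,0,-13.3,2.4,-3.1,0, 0,0,0,-13.3,2.4,-3.1,0]'
python3 - <<'E'
from fit import *
im,d=snapshot("side"); save("pics/s6.png",im[60:260,200:460],2.5)
P=cloud("side",d); Q=(P-O)@C.T; hsv=cv2.cvtColor(im,cv2.COLOR_RGB2HSV)
m=(hsv[...,0]<20)&(hsv[...,1]>150)&(Q[...,2]>24)&(abs(Q[...,0])<170)&(abs(Q[...,1])<130)&(P[...,2]>110)&(d>0)
q=Q[m]; print(m.sum(),np.round(np.percentile(q,[3,50,97],axis=0),1).tolist())
E
```

```text
clock: 17.73
tool_pos: [614.5, 103.3, 186.2]
orientation: [0.289, 3.127, -0.0]
ft_force: [-0.6, -0.7, -0.3]
gripper_width: 0.3
grasp_force: 0.0
tcp [614.50219801 103.32075373 186.24561102] in Q [ 15.3 -77.8  96.8]
513 [[-8.3, -106.4, 34.7], [20.1, -56.3, 83.6], [52.5, 97.7, 115.9]]
```

View pics/s6.png

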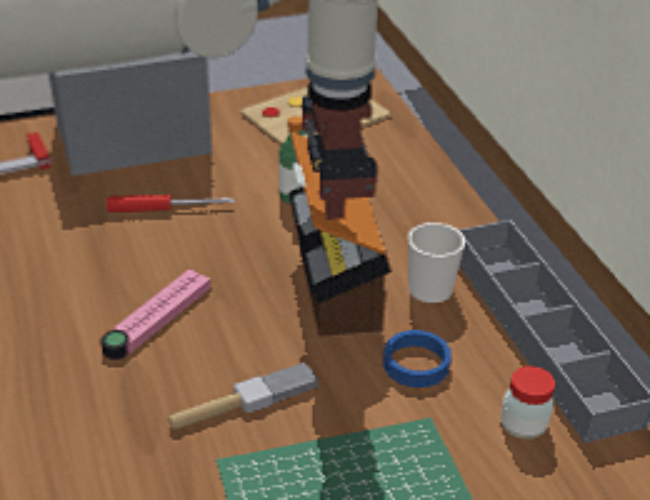

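The lid is about 55° from shut, with the fingers behind it at crop (335,200). Nothing else has moved. I'll continue down the arc.

```bash
python3 -m crank '[0,0,0,-0.7,0.1,-1.3,0, 0,0,0,-1.2,0.2,-2.7,0, 0,0,0,-1.4,0.2,-4.1,0, 0,0,0,-1.3,0.2,-5.2,0, 0,0,0,-1.2,0.2,-6,0, 0,0,0,-1.1,0.2,-6.4,0, 0,0,0,-1.1,0.2,-6.4,0]'
python3 -m crank '[0,0,0,0,0,-0.2,0, 0,0,0,0,0,-0.4,0, 0,0,0,0,0,-0.4,0]'
```

```text
clock: 18.7
tool_pos: [603.8, 105.0, 120.8]
orientation: [-0.289, -3.128, 0.001]
ft_force: [0.2, 0.4, 0.2]
gripper_width: 0.3
grasp_force: 0.0
clock: 19.08
tool_pos: [603.8, 105.0, 117.2]
orientation: [-0.289, -3.128, 0.001]
ft_force: [-0.4, -0.1, 0.6]
gripper_width: 0.8
grasp_force: 0.2
```

```bash
python3 -m crank '[0,0,0,0,0,-0.2,0, 0,0,0,0,0,-0.4,0, 0,0,0,0,0,-0.4,0]'
python3 -m crank '[0,0,0,0,0,-0.15,0, 0,0,0,0,0,-0.3,0, 0,0,0,0,0,-0.3,0]'
```

```text
clock: 19.45
tool_pos: [604.3, 105.1, 115.5]
orientation: [0.288, 3.126, -0.0]
ft_force: [-2.4, -0.6, 8.5]
gripper_width: 0.4
grasp_force: 4.3
clock: 19.82
tool_pos: [604.5, 105.0, 115.0]
orientation: [0.288, 3.124, 0.0]
ft_force: [-6.7, -1.0, 17.3]
gripper_width: 0.4
grasp_force: 9.3
```

A firm stop came at the predicted height, so the lid should be shut. Retreat and verify.

```bash
python3 -m crank '[0,0,0,0,0,1,0, 0,0,0,-1,0,5,0, 0,0,0,-4,0,10,0, 0,0,0,-8,-2,14,0, 0,0,0,-12,-6,16,0, 0,0,0,-16,-10,18,0, 0,0,0,-16,-10,18,0, 0,0,0,-16,-10,18,0]'
python3 - <<'E'
from fit import *
im,d=snapshot("side"); save("pics/s7.png",im)
for n in("side","top"):
    if n=="top": im,d=snapshot(n)
    P=cloud(n,d); Q=(P-O)@C.T; hsv=cv2.cvtColor(im,cv2.COLOR_RGB2HSV)
    m=(hsv[...,0]<20)&(hsv[...,1]>150)&(Q[...,2]>20)&(abs(Q[...,0])<60)&(abs(Q[...,1])<120)&(Q[...,2]<80)&(d>0)
    q=Q[m]; A=np.c_[q[:,:2],np.ones(len(q))]; print(n,m.sum(),"slopes",np.round(np.linalg.lstsq(A,q[:,2],rcond=None)[0],3),np.round(np.percentile(q,[3,50,97],axis=0),1).tolist())
    z=np.load(n+".npz")["im"]; 
    df=np.abs(z.astype(int)-im).sum(2)
E
```

```text
clock: 20.82
tool_pos: [444.0, 5.1, 289.6]
orientation: [-0.289, -3.128, 0.0]
ft_force: [-0.4, -0.2, 0.6]
gripper_width: 0.5
grasp_force: 0.0
tcp [443.96890845   5.13475662 289.6387389 ] in Q [ -77.1 -204.9  254. ]
side 1197 slopes [4.0000e-03 0.0000e+00 3.2912e+01] [[-50.9, -104.2, 29.6], [-1.3, -8.2, 32.9], [47.6, 109.8, 36.5]]
top 1166 slopes [-6.0000e-03  2.0000e-03  3.3193e+01] [[-51.1, -86.3, 27.2], [6.6, 30.7, 33.3], [48.7, 114.5, 39.1]]
```

View pics/s7.png

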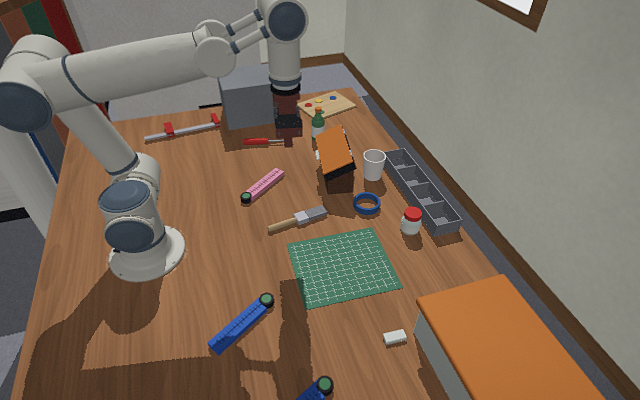

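The lid is shut on the case at (337,150), parallel to the floor with slope under 0.01. The bystanders are where they were and the robot is clear.

```bash
python3 -c "from station import hand_in; print(hand_in())"
```

```text
the job is handed in; nothing more can be done
None
```

I folded the rule shut on the mat, laid it flat in the case's slot, closed the lid fully and handed the job in at about 21 s; in the last picture the bystanders are where they started, but no verdict came back.

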